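Line up the apertures and hold the glass cell in the beam

ROBOT

A 6-joint arm with a two-finger parallel gripper is mounted at the origin on the work surface. World frame = base frame: x ahead of the robot, y to its left, z up, the work surface at z = 0. Lengths are in m, angles in rad, forces in N, time in s.
With the tool pointing down it reaches from about 0.375 to 0.825 m from the base axis. Payload 5.5 kg.
Tool frame: the origin (TCP) lies at the very end of the fingers, on their centre line; the grasp point (between the pads) lies 19 mm behind it; z points along the fingers, y is the line along which they close (so a half turn about z gives the same grasp; the last joint's range is limited). The gripper opens to 85 mm and grips with 20 to 120 N. Pads are 22 mm wide; open, the fingers measure 114 mm over their backs; the gripper's body (76 mm by 85 mm) begins 54 mm behind the grasp point. The pads swing forward as they close: fully open they stand 13 mm farther back than shut.
Start: joints at [-1.262, 0.314, -0.047, 1.21, 0, 1.571], TCP at [0.182, -0.572, 0.207] pointing down, gripper open.
Joint ranges: [-2.67, 2.67], [-0.69, 1.73], [-1.03, 1.25], [-2.08, 2.16], [-1.42, 1.45], [-3.14, 3.14]. Speed limits (rad/s): [2.39, 2.39, 3.01, 3.14, 3.14, 3.14].

INTERFACE

Orientations are given as a unit quaternion [w, x, y, z].
In Python, from station import * gives the robot as it stands.
- The arm moves only by the shell command python3 -m jog 'ROWS'. ROWS is a JSON object of lists of equal length, an entry for each row: "offset": the shift along the tool's x, y, z in cm, a list of three; "rotation": the turn, a rotation vector about the tool's x, y, z in rad, a list of three; "claw": the finger opening in cm, from 0 to 8.54. In form: {"offset": [[tx, ty, tz], ...], "rotation": [[rx, ry, rz], ...], "claw": [claw, ...]}. A call has 1 to 8 rows; each row shifts and turns the commanded pose from where the row before left it, along the tool's axes as they then stand; what a row does not reach is not made up. A row lasts 1/10 s, in which the tool goes at most 50 mm and 8.59 degrees, less where a joint would pass 70% of its speed; a pose out of reach is approached as far as the arm can. A call is refused whole if a number of a shift passes 5 or a number of a turn 0.15, either way. A call with a gripper value outside its range is refused whole. The fingers move at their own pace and stop on an object; the grip force is fixed at half the most. Time passes only in rows, so rows that do not move let the fingers close. It gives the time, the measured TCP pose, the force, the opening and the grip force at its end, in the units of the state.
- sense(): the state, without advancing time (a new reading comes with each control period).
- capture(name): name is "scene" or "top" or "wrist"; returns the picture (420x560x3 uint8, red, green, blue); there is no depth.
- camera_params(name): a dict with "fx", "fy", "cx", "cy" (pixels), "eye" and "orientation" of the camera in the world; the wrist camera has in their place "tool_from_camera" (4x4, takes a point from camera to tool coordinates, whose origin is the TCP and whose axes are the flange's). Camera axes: x right, y down, z forward; pixel columns grow to the right and rows downward; lengths in m; the calibration is good to about 2 mm. A picture is of the moment at which its call begins: read the wrist's pose just before it. camera_params takes no time and is no camera call.
- hand_in(): hands the job in; it is judged then, once.
The state is a dict: "clock": time; "q": joint angles; "joint_vel": joint speeds; "tau": joint torques, N m; "ee_pos": TCP position; "tool_rot": TCP orientation; "ft_force": force on the tool from outside, world axes, zero at the start; "moment": the same for the moment, N m; "finger_gap": finger opening in m; "grasp_force": force on a finger pad.
Only numpy, scipy, OpenCV 4.12 (cv2) and the standard library are available. Lean on these libraries where they do the work, as an engineer would, in place of code of your own. Each camera call takes 0.05 s, during which the arm holds its last target. There are 200 camera calls.

TASK

On the photometer test bench, nudge the two loose aperture blocks into one straight, evenly spaced row with the lamp and the sensor, one on each cross line, square to the light path, and let go of them. Then take the glass cell out of its stand, touching it with the fingers only on its two frosted faces and never on the clear end windows, and hold it upright in the middle of the gap between the two blocks, its centre at beam height and its windows facing the lamp and the sensor, touching nothing but the fingers. Finish while still holding it there, do not put it down, and leave the screwdriver, mug and jar alone.

Things in the scene. Friction and masses are not known exactly. Their poses are not given: they have to be found in the camera images.
- rig: Fixed test bench: aluminium deck 150 (x) x 360 (y) x 10 mm, origin under its centre. Light path along y, 45 mm above the table: grey finned lamp house centred at y +150 mm, black sensor box at y -150, each 60 (x) x 40 (y), up to 81 mm above the table, snouts reaching in to y +122 / -122. Dark line on the deck under the light path (x = 0), dark cross lines at y +50 and -50 for the blocks.
- beam_mid (a point): Mid-beam point, half-way between the cross lines, 45 mm above the table (35 mm above the deck); axes as the bench: y along the light path towards the lamp, x level across it, z up. The cell's centre belongs here.
- station_lamp (a point): Point on the deck's top (10 mm above the table) where the light-path line meets the cross line nearer the lamp: the place of one block's underside centre; lamp, block, block and sensor then stand 100 mm apart, centre to centre. Axes as the bench.
- station_sensor (a point): The same for the cross line nearer the sensor.
- block_a: Loose dark steel aperture block, about 0.22 kg, standing on the deck, 60 mm tall: foot 40 x 40 x 10 mm, plate above it 40 mm wide (own x), 24 mm thick (own y), with a 14 mm square hole along own y, 35 mm up. Sides +x and -x are flat all the way up, 40 mm apart. Origin: centre of underside. Starts off the line, its y within 0.35 rad of the bench's y. Either block may take either cross line.
- block_a_center (a point): Centre of that block, half-way up (30 mm above its underside); own axes as the block.
- block_b: The second aperture block, exactly like block_a; origin at the centre of the underside.
- block_b_center (a point): Centre of the second block, half-way up (30 mm above its underside).
- stand: Fixed white plastic stand, 64 (x) x 80 (y) x 20 mm high, lying on the table; origin under its centre. In its top is one rectangular pocket, 10 mm deep with 1 mm play all round, in which the cell stands.
- cell: Loose empty glass cell, about 0.05 kg: 20 mm across (own x), 36 mm long (own y), 50 mm tall; origin: centre of its underside. The long faces, to own +x and -x (36 x 50 mm, 20 mm apart), are frosted whitish: grip there. The ends, to own +y and -y (20 x 50 mm), are clear windows: fingers keep off. Starts upright in the stand's pocket, underside 10 mm above the table; axes as the stand's.
- cell_center (a point): Centre of the cell, half-way up (25 mm above its underside); axes as the cell.
- driver: Screwdriver lying on the table, about 200 mm long: leave alone.
- mug: White mug, 76 mm wide and 85 mm tall, standing on the table; origin under its centre: leave alone.
- jar: Small screw-top jar, 52 mm wide and 60 mm tall, standing on the table; origin under its centre: leave alone.
Not all that is in view belongs to the job. Of the things that look like the cell, the middle-sized one is meant. What is shaped like the block_b but green is not meant.

How it is judged:
By the outcome, as a careful person would: the job done as asked, in the order asked, and still so for the second after the job is handed in, while the arm keeps its last pose, push and grip.
It also fails if it takes over 59 s, if anything falls off the work surface, if the arm or the gripper's body presses on something with over 40 N, if the wrist force passes 120 N, or if a joint passes its speed limit or range.

## Working session

There is one attempt and no reset: what is moved stays moved. The work goes in short steps, Python scripts to look and compute and a shell command to move; the robot and the scene stay as the last step left them, time stands still between calls to the robot, and variables do not carry over. Pictures are saved under pics/ and viewed, at most 10 in all, crops included, and the job is handed in when it is done.

```bash
mkdir -p pics; ls
python3 - <<'E'
from station import *
import cv2
for n in("top","scene"):
    cv2.imwrite(f"pics/{n}0.png",capture(n)[:,:,::-1]); print(n,camera_params(n))
print(camera_params("wrist")); print(sense())
E
```

```text
pics
top {'fx': 410.6647711178452, 'fy': 410.6647711178452, 'cx': 285.9003219970369, 'cy': 213.55829970391855, 'eye': array([ 0.44011125, -0.02850497,  1.14051754]), 'orientation': array([ 0.04788576, -0.6979801 ,  0.71293674, -0.04745469])}
scene {'fx': 379.71129846243554, 'fy': 379.71129846243554, 'cx': 274.10910014556026, 'cy': 209.75748647081787, 'eye': array([1.1457361 , 0.59477274, 0.75172005]), 'orientation': array([-0.1528454 ,  0.30381754,  0.85234622, -0.3972897 ])}
{'fx': 326.54789159775135, 'fy': 326.54789159775135, 'cx': 283.99327840675625, 'cy': 208.24457469708557, 'tool_from_camera': array([[-8.56943085e-04, -9.62185855e-01, -2.72392448e-01,
         7.00071831e-02],
       [ 9.99999439e-01, -9.94228152e-04,  3.65978066e-04,
         2.60899400e-04],
       [-6.22959159e-04, -2.72391982e-01,  9.62186167e-01,
        -1.67433246e-01],
       [ 0.00000000e+00,  0.00000000e+00,  0.00000000e+00,
         1.00000000e+00]])}
{'clock': 0.1, 'q': array([-1.26197731e+00,  3.14164964e-01, -4.79797423e-02,  1.21022729e+00,
       -2.25335315e-05,  1.57079036e+00]), 'joint_vel': array([ 1.08647628e-03, -3.02160317e-03,  1.88960438e-03,  2.44745342e-05,
       -7.61000939e-04,  1.37302850e-03]), 'tau': array([-1.31789534e-06, -5.40767491e+01,  3.40540373e+01,  1.12322121e-02,
        6.05363380e-05,  7.84368581e-06]), 'ee_pos': array([ 0.18217879, -0.57107344,  0.20671476]), 'tool_rot': array([-7.76726984e-04,  9.88101752e-01,  1.53799569e-01, -1.32296421e-04]), 'ft_force': array([-0.17045043, -0.0500136 , -0.04062767]), 'moment': array([0.01496549, 0.02277328, 0.05052506]), 'grasp_force': 0.0, 'finger_gap': 0.08552692806563804}
```

View pics/top0.png

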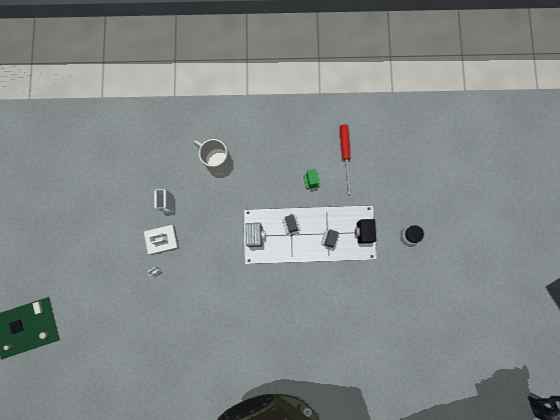

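View pics/scene0.png

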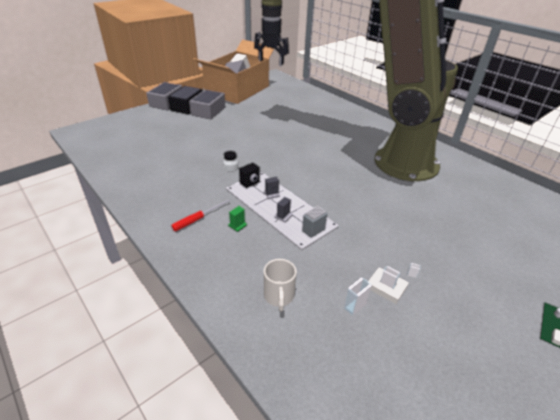

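Top view: bench at (245–376, 206–263), with the lamp (left) at (254,234) and the sensor (right) at (367,231). The blocks are at (292,224) and (330,239). Cell candidates are a large one at (161,199), one in the stand at (158,240), and a small one at (154,272). I choose the middle one, in the stand. Green decoy block at (312,179) is left alone.

```bash
cat > h.py <<'E'
from station import *
import cv2, numpy as np
from scipy.spatial.transform import Rotation as R
def rot(q): return R.from_quat([q[1],q[2],q[3],q[0]]).as_matrix()
def cam(n,s=None):
    p=camera_params(n); K=np.array([[p['fx'],0,p['cx']],[0,p['fy'],p['cy']],[0,0,1]])
    if n=='wrist':
        T=p['tool_from_camera']; Rw=rot(s['tool_rot']); return K,Rw@T[:3,:3],Rw@T[:3,3]+s['ee_pos']
    return K,rot(p['orientation']),np.array(p['eye'])
def onto(c,uv,z):
    K,Rc,e=c; uv=np.atleast_2d(np.array(uv,float)); d=(Rc@np.linalg.inv(K)@np.c_[uv,np.ones(len(uv))].T).T
    return e+d*((z-e[2])/d[:,2])[:,None]
def proj(c,P):
    K,Rc,e=c; q=(K@Rc.T@(np.atleast_2d(P)-e).T).T; return q[:,:2]/q[:,2:]
E
python3 - <<'E'
from h import *
im=cv2.imread("pics/top0.png"); c=cam("top")
cr=im[180:285,140:390]; cv2.imwrite("pics/topc.png",cv2.resize(cr,None,fx=3.2,fy=3.2,interpolation=cv2.INTER_CUBIC))
hsv=cv2.cvtColor(im,cv2.COLOR_BGR2HSV)
m=((hsv[...,2]>170)).astype(np.uint8); m[:110]=0
cs,_=cv2.findContours(m,cv2.RETR_EXTERNAL,cv2.CHAIN_APPROX_NONE)
for k in cs:
    if cv2.contourArea(k)>100:
        r=cv2.minAreaRect(k); P=onto(c,cv2.boxPoints(r),0.01 if cv2.contourArea(k)>3000 else .02)
        print(cv2.contourArea(k),r,P.mean(0).round(4),[round(float(np.linalg.norm(P[i]-P[i-1])),4) for i in (1,2)],
         [round(float(np.degrees(np.arctan2(*(P[i]-P[i-1])[1::-1]))),2) for i in (1,2)])
d=(hsv[...,2]<95).astype(np.uint8)
d[:200]=0;d[265:]=0
cs,_=cv2.findContours(d,cv2.RETR_EXTERNAL,cv2.CHAIN_APPROX_NONE)
for k in cs:
    if cv2.contourArea(k)>20: print('dark',cv2.contourArea(k),cv2.minAreaRect(k),onto(c,cv2.minAreaRect(k)[0],.07).round(4))
E
```

```text
646.0 ((159.4764862060547, 238.8941192626953), (23.428491592407227, 30.47873306274414), 77.47119140625) [0.5299 0.3174 0.02  ] [0.0829, 0.0647] [-78.53, -166.71]
6014.5 ((309.2874755859375, 234.12374877929688), (53.90339660644531, 131.89341735839844), 88.09085083007812) [ 0.5356 -0.0928  0.01  ] [0.3672, 0.1492] [-89.29, 179.02]
589.5 ((210.0, 152.0), (26.0, 32.0), 90.0) [0.7716 0.1803 0.02  ] [0.0904, 0.0753] [-91.24, 179.92]
109.5 ((345.0000305175781, 141.0), (32.29711151123047, 4.462873935699463), 86.633544921875) [ 0.7954 -0.2004  0.02  ] [0.0127, 0.0941] [-87.75, -179.1]
dark 137.5 ((331.1864929199219, 238.5189208984375), (9.925397872924805, 16.615854263305664), 17.10272979736328) [[ 0.5172 -0.1461  0.07  ]]
dark 240.5 ((414.0, 233.5), (17.0, 18.0), 90.0) [[ 0.5258 -0.3628  0.07  ]]
dark 386.0 ((366.5, 231.0), (24.0, 19.0), 90.0) [[ 0.5349 -0.2391  0.07  ]]
dark 116.0 ((290.95001220703125, 223.3500213623047), (16.4438419342041, 8.538147926330566), 71.56504821777344) [[ 0.5593 -0.0421  0.07  ]]
```

View pics/topc.png

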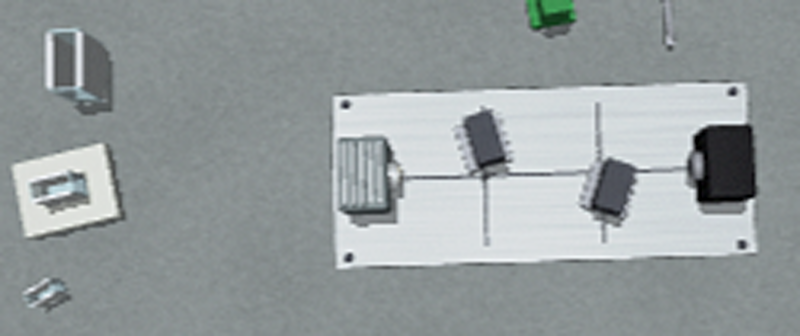

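The crop shows the dark tops of the blocks, turned about ±17°, one near each cross line. The stand with the middle-sized cell is at the left centre. Moving over the bench for a close look.

```bash
python3 -m jog '{"offset":[[0,0,-0.6],[0,0,-0.6],[0,0,-0.6],[0,0,-0.6],[0,0,-0.6],[0,0,-0.6],[0,0,-0.6],[0,0,-0.6]],"rotation":[[0,0,-0.15],[0,0,-0.15],[0,0,-0.15],[0,0,-0.15],[0,0,-0.15],[0,0,-0.15],[0,0,-0.15],[0,0,-0.15]],"claw":[8.5,8.5,8.5,8.5,8.5,8.5,8.5,8.5]}'
python3 -m jog '{"offset":[[0,0,0],[4,2.7,0],[4,2.7,0],[4,2.7,0],[4,2.7,0],[4,2.7,0],[4,2.7,0],[4,2.7,0]],"rotation":[[0,0,-0.06],[0,0,0],[0,0,0],[0,0,0],[0,0,0],[0,0,0],[0,0,0],[0,0,0]],"claw":[8.5,8.5,8.5,8.5,8.5,8.5,8.5,8.5]}'
python3 -m jog '{"offset":[[4,2.7,0],[4,2.7,0],[4,2.7,0],[4,2.7,0],[4,2.7,0],[4,2.7,0],[0,0,0],[0,0,0]],"rotation":[[0,0,0],[0,0,0],[0,0,0],[0,0,0],[0,0,0],[0,0,0],[0,0,0],[0,0,0]],"claw":[8.5,8.5,8.5,8.5,8.5,8.5,8.5,8.5]}'
python3 - <<'E'
from h import *
s=sense(); im=capture("wrist")[:,:,::-1]; cv2.imwrite("pics/w1.png",im); np.save("w1.npy",np.r_[s['ee_pos'],s['tool_rot']]); print(s['ee_pos'],s['tool_rot'],s['q'])
E
```

```text
clock: 0.9
ee_pos: [0.1823, -0.5713, 0.2552]
tool_rot: [-0.0, 0.727, 0.687, 0.0]
ft_force: [0.3, 0.0, 0.1]
finger_gap: 0.0849
grasp_force: 0.0
clock: 1.7
ee_pos: [0.3724, -0.2901, 0.2553]
tool_rot: [-0.0, 0.708, 0.706, 0.0]
ft_force: [1.5, 0.1, -0.0]
finger_gap: 0.0851
grasp_force: 0.0
clock: 2.5
ee_pos: [0.5343, -0.0513, 0.2548]
tool_rot: [-0.0, 0.707, 0.707, -0.001]
ft_force: [1.1, -0.2, -0.3]
finger_gap: 0.085
grasp_force: 0.0
[ 0.53429699 -0.05130942  0.25478276] [-4.78687770e-04  7.06886665e-01  7.07326394e-01 -6.20734225e-04] [-9.55076245e-02  1.80409211e-01 -1.11531107e-01  1.28038447e+00
 -3.48714959e-04  1.47466710e+00]
```

View pics/w1.png

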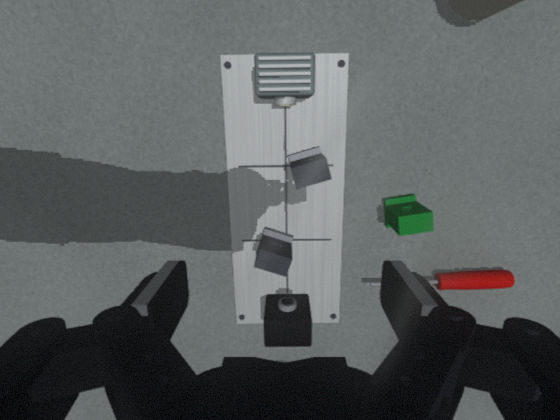

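Wrist view: lamp at top (285,75), sensor at bottom (288,320). Light path runs (285,107)–(288,292), with cross lines at rows 166 and 240. Block tops are at (311,172) and (274,253), and the green decoy at (408,215).

```bash
cat > deck.py <<'E'
from h import *
def dip(p):  # subpixel centre of a dark line in a 1-D profile
    w=np.clip(np.median(p)-p.astype(float)-8,0,None); return (w*np.arange(len(p))).sum()/w.sum() if w.sum()>15 else None
def hline(g,c,cols,r0,z=.01,h=5):
    L=[(u,r0-h+d) for u in cols if (d:=dip(g[r0-h:r0+h+1,u])) is not None]; return onto(c,L,z)
def vline(g,c,rows,u0,z=.01,h=5):
    L=[(u0-h+d,v) for v in rows if (d:=dip(g[v,u0-h:u0+h+1])) is not None]; return onto(c,L,z)
def fit(P):
    vx,vy,x,y=cv2.fitLine(P[:,:2].astype(np.float32),cv2.DIST_HUBER,0,1e-4,1e-4).ravel(); return np.array([x,y]),np.array([vx,vy])
def meet(a,b):
    t=np.linalg.solve(np.c_[a[1],-b[1]],b[0]-a[0]); return a[0]+t[0]*a[1]
E
python3 - <<'E'
from deck import *
im=cv2.imread("pics/w1.png"); g=cv2.cvtColor(im,cv2.COLOR_BGR2GRAY); w=np.load("w1.npy")
c=cam("wrist",dict(ee_pos=w[:3],tool_rot=w[3:]))
V=fit(vline(g,c,[*range(112,145),*range(215,226)],286)); A=fit(hline(g,c,range(242,280),166)); B=fit(hline(g,c,[*range(244,258),*range(296,330)],240))
a,b=meet(V,A),meet(V,B)
for L in(V,A,B): print(L[0].round(4),np.degrees(np.arctan2(L[1][1],L[1][0])).round(2))
print('stations',a,b,np.linalg.norm(a-b),'mid',(a+b)/2)
# holes check: deck centre
H=onto(c,[(227.5,65),(341,63.5),(333,316),(242,317)],.01); print('holes',H.round(4),H.mean(0))
cr=np.hstack([im[140:200,270:345],im[220:280,240:315]]); cv2.imwrite("pics/w1c.png",cv2.resize(cr,None,fx=5,fy=5,interpolation=cv2.INTER_CUBIC))
E
```

```text
[ 0.5364 -0.0189] -89.28
[ 0.5125 -0.0435] 1.11
[ 0.5472 -0.143 ] 0.49
stations [ 0.5367265  -0.04307624] [ 0.53797764 -0.14311025] 0.10004183 mid [ 0.5373521  -0.09309325]
holes [[ 0.4691  0.0745  0.01  ]
 [ 0.6015  0.0761  0.01  ]
 [ 0.6059 -0.2615  0.01  ]
 [ 0.4741 -0.2632  0.01  ]] [ 0.53763411 -0.09354389  0.01      ]
```

View pics/w1c.png

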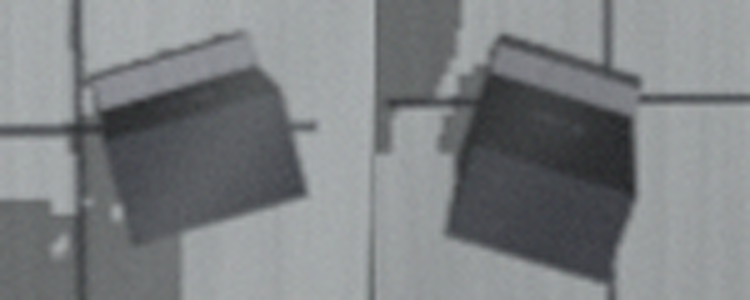

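The crop shows the top-face corners clearly: left block (103,138),(278,92),(306,196),(135,244), right block (472,147),(634,197),(611,280),(447,235), in crop pixels.

Run:
```python
from h import *
w=np.load("w1.npy"); c=cam("wrist",dict(ee_pos=w[:3],tool_rot=w[3:]))
L=np.array([(103,138),(278,92),(306,196),(135,244)])/5+(270,140)
Q=(np.array([(472,147),(634,197),(611,280),(447,235)])-(375,0))/5+(240,220)
for k in(L-.4,Q-.4):
    P=onto(c,k,.07); d=P[1]-P[0]+P[2]-P[3]
    print(P.mean(0),'sides',[np.linalg.norm(P[i]-P[i-1]).round(4) for i in(1,2,3,0)],'yaw own x',np.arctan2(d[1],d[0]))
```

```text
[ 0.56406509 -0.04260731  0.07      ] sides [np.float64(0.0388), np.float64(0.0237), np.float64(0.0388), np.float64(0.0245)] yaw own x 0.26915726462254386
[ 0.52191334 -0.14879886  0.07      ] sides [np.float64(0.0398), np.float64(0.0222), np.float64(0.0405), np.float64(0.0233)] yaw own x -0.30836927274124015
```

Sizes match (40 x 24). Grip block 1 (0.564, -0.043, yaw 0.27).

```bash
python3 -m jog '{"offset":[[0.87,2.98,3],[0,0,5],[0,0,5],[0,0,4],[0,0,4],[0,0,1.5],[0,0,0.8],[0,0,0]],"rotation":[[0,0,0],[0,0,-0.135],[0,0,-0.135],[0,0,0],[0,0,0],[0,0,0],[0,0,0],[0,0,0]],"claw":[8.5,8.5,8.5,8.5,8.5,8.5,8.5,8.5]}'
python3 -m jog '{"offset":[[0,0,0],[0,0,0],[0,0,0],[0,0,0],[0,0,0],[0,0,0],[0,0,0]],"rotation":[[0,0,0],[0,0,0],[0,0,0],[0,0,0],[0,0,0],[0,0,0],[0,0,0]],"claw":[3.5,3.5,3.5,3.5,3.5,3.5,3.5]}'
```

```text
clock: 3.35
ee_pos: [0.5631, -0.0448, 0.0219]
tool_rot: [-0.001, 0.607, 0.795, -0.0]
ft_force: [-0.0, 0.2, -0.0]
finger_gap: 0.0853
grasp_force: 0.0
clock: 4.05
ee_pos: [0.565, -0.0439, 0.0239]
tool_rot: [0.001, 0.606, 0.795, 0.0]
ft_force: [-1.6, -0.9, 5.9]
finger_gap: 0.0392
grasp_force: 59.9
```

```bash
python3 -m jog '{"offset":[[0.17,-0.7,0],[0.17,-0.7,0],[0.17,-0.7,0],[0.17,-0.65,0],[0,0,0],[0,0,0],[0,0,0],[0,0,0]],"rotation":[[0,0,0],[0,0,0],[0,0,0],[0,0,0],[0,0,0.09],[0,0,0.09],[0,0,0.076],[0,0,0]],"claw":[3.5,3.5,3.5,3.5,3.5,3.5,3.5,3.5]}'
python3 -m jog '{"offset":[[0,0,0],[0,0,0]],"rotation":[[0,0,0],[0,0,0]],"claw":[3.5,3.5]}'
python3 - <<'E'
from h import *
s=sense(); Rw=rot(s['tool_rot']); print(s['ee_pos'],'yaw-90',np.arctan2(Rw[1,0],Rw[0,0])-np.pi/2,s['finger_gap'])
im=capture("wrist")[:,:,::-1]; cv2.imwrite("pics/w2.png",im)
E
```

```text
clock: 4.85
ee_pos: [0.5363, -0.0434, 0.0238]
tool_rot: [-0.0, 0.703, 0.711, 0.001]
ft_force: [1.4, 2.6, 12.1]
finger_gap: 0.0392
grasp_force: 61.7
clock: 5.05
ee_pos: [0.5363, -0.0434, 0.0238]
tool_rot: [-0.0, 0.703, 0.712, 0.001]
ft_force: [0.5, 3.4, 11.9]
finger_gap: 0.0389
grasp_force: 61.7
[ 0.53626483 -0.04344492  0.0238352 ] yaw-90 0.01260407834270838 0.03885505200581038
```

View pics/w2.png

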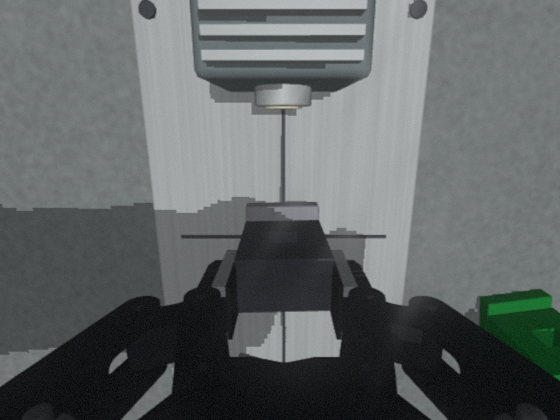

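The view shows the block on the line: foot far edge at rows 203–205, cross line at row 236, light path at column ~283, and the block's top face at rows 258–310. Measuring the residual.

Run:
```python
from deck import *
s=sense(); c=cam("wrist",s); im=cv2.imread("pics/w2.png"); g=cv2.cvtColor(im,cv2.COLOR_BGR2GRAY)
V=fit(vline(g,c,range(115,190),283)); A=fit(hline(g,c,[*range(185,232),*range(335,384)],236)); a=meet(V,A)
print('station',a,[np.degrees(np.arctan2(L[1][1],L[1][0])) for L in(V,A)])
u=V[1]*np.sign(V[1][1]); x=np.array([u[1],-u[0]])
for t,z in((0,.01),):
    for nm,pts,z in(('foot bottom far',[(-.02,.02),(.02,.02)],.01),('foot top far',[(-.02,.02),(.02,.02)],.02),('top far',[(-.02,.012),(.02,.012)],.07),('top near',[(-.02,-.012),(.02,-.012)],.07)):
        P=np.array([np.r_[a+p[0]*x+p[1]*u,z] for p in pts]); print(nm,'expected',proj(c,P).round(1).tolist())
for v in range(196,212): print(v,g[v,255:312:14],end=' ')
print()
for u_ in(255,285,310): print(u_,g[212:226,u_],'|',g[250:264,u_],'|',g[302:318,u_])
print('cols row 290',g[290,228:244],g[290,328:344]); print('cols row 212',g[212,240:252],g[212,314:326])
```

```text
station [ 0.53606415 -0.04295933] [np.float32(-89.82135), np.float32(0.6917144)]
foot bottom far expected [[247.5, 203.3], [317.0, 203.8]]
foot top far expected [[245.5, 208.0], [318.9, 208.5]]
top far expected [[232.3, 260.5], [331.1, 261.2]]
top near expected [[234.2, 312.5], [328.4, 313.0]]
196 [166 164  76 162 171] 197 [162 162  77 161 168] 198 [146 161  78 162 168] 199 [144 163  79 163 170] 200 [135 163  78 152 169] 201 [114 154  76 110 151] 202 [101 127  78  95  80] 203 [70 78 77 90 78] 204 [69 70 82 91 76] 205 [65 75 84 96 90] 206 [ 75  92 100 115 120] 207 [ 86 113 127 131 132] 208 [ 88  89 134 137 139] 209 [ 89  84 136 133 135] 210 [ 93  89 134 133 134] 211 [ 85  88 137 136 134] 
255 [88 87 88 87 93 89 91 84 80 50 44 43 42 41] | [38 39 43 36 41 35 35 39 37 39 43 46 47 45] | [ 46  44  43  49  40  41  42  45  46  47  78 104 106 103 105 101]
285 [131 133 125 114 113 106  94  89  77  61  62  57  58  52] | [38 35 32 29 33 33 36 33 30 40 42 40 38 41] | [ 47  46  47  45  47  47  43  46  47  83 131 132 133 132 129 130]
310 [138 135 132 136 134 136 134 122  63  45  46  48  45  42] | [43 39 35 37 37 38 38 34 39 45 45 41 46 43] | [ 49  48  49  45  48  46  45  45  72 123 163 163 163 161 163 160]
cols row 290 [28 26 22 23 18 27 19 25 34 43 45 48 41 47 50 41] [43 42 44 40 28 25 30 24 23 24 25 31 31 33 32 56]
cols row 212 [112 108 107 111 109  93  83  86  83  88  86  87] [140 137 142 131 120 150 167 168 165 165 165 167]
```

```bash
cat > edge.py <<'E'
from deck import *
def hedge(g,cols,r0,r1,z,c):
    b=cv2.GaussianBlur(g,(3,3),0).astype(float); L=[]
    for u in cols:
        d=np.abs(np.diff(b[r0:r1+1,u])); d[d<.5*d.max()]=0; L.append((u,r0+.5+(d*np.arange(len(d))).sum()/d.sum()))
    L=np.array(L); p=cv2.fitLine(L.astype(np.float32),cv2.DIST_HUBER,0,.01,.01).ravel(); W=fit(onto(c,L,z))
    return 'slope px %.4f mid row %.2f | world yaw %.4f pt %s'%(p[1]/p[0],np.median(L[:,1]),np.arctan(W[1][1]/W[1][0]),W[0].round(4))
E
python3 - <<'E'
from edge import *
s=sense(); c=cam("wrist",s); g=cv2.cvtColor(cv2.imread("pics/w2.png"),cv2.COLOR_BGR2GRAY)
print('top near',hedge(g,range(262,325),304,318,.07,c))
print('foot top near/plate?',hedge(g,range(262,312),214,226,.02,c))
print('foot top far',hedge(g,range(290,314),203,209,.02,c))
print('cross L',hedge(g,range(186,228),231,236,.01,c),'R',hedge(g,range(338,384),231,236,.01,c))
E
```

```text
top near slope px -0.0226 mid row 311.01 | world yaw 0.0358 pt [ 0.5392 -0.0542]
foot top near/plate? slope px -0.0214 mid row 219.66 | world yaw 0.0333 pt [ 0.5371 -0.0297]
foot top far slope px -0.0263 mid row 205.64 | world yaw 0.0383 pt [ 0.5464 -0.0214]
cross L slope px 0.0001 mid row 234.50 | world yaw 0.0106 pt [ 0.4894 -0.0424] R slope px 0.0017 mid row 234.09 | world yaw 0.0089 pt [ 0.5832 -0.0411]
```

```bash
python3 -m jog '{"offset":[[-0.09,0.02,0],[0,0,0],[0,0,0]],"rotation":[[0,0,0.026],[0,0,0],[0,0,0]],"claw":[3.5,3.5,3.5]}'
cat > look.py <<'E'
from edge import *
import sys
s=sense(); c=cam("wrist",s); im=capture("wrist")[:,:,::-1]; cv2.imwrite("pics/"+sys.argv[1],im); g=cv2.cvtColor(im,cv2.COLOR_BGR2GRAY)
print(s['ee_pos'].round(4),s['finger_gap'])
print('top near',hedge(g,range(262,325),304,318,.07,c))
print('plate far',hedge(g,range(262,312),214,226,.02,c))
print('foot top far',hedge(g,range(290,314),203,209,.02,c))
print('cross L',hedge(g,range(186,228),231,236,.01,c),'R',hedge(g,range(338,384),231,236,.01,c))
b=g[212].astype(int); print('foot cols',b[238:252],b[310:324])
E
python3 look.py w3.png
```

```text
clock: 5.4
ee_pos: [0.5364, -0.0435, 0.0239]
tool_rot: [-0.001, 0.712, 0.703, 0.002]
ft_force: [-0.2, 6.2, 12.6]
finger_gap: 0.0388
grasp_force: 61.8
[ 0.5364 -0.0435  0.0239] 0.03877016123888091
top near slope px -0.0234 mid row 311.01 | world yaw 0.0114 pt [ 0.5439 -0.0543]
plate far slope px -0.0136 mid row 219.62 | world yaw -0.0001 pt [ 0.5412 -0.0296]
foot top far slope px -0.0069 mid row 205.55 | world yaw -0.0072 pt [ 0.5468 -0.0216]
cross L slope px 0.0000 mid row 235.50 | world yaw -0.0145 pt [ 0.4887 -0.0418] R slope px 0.0128 mid row 233.37 | world yaw -0.0281 pt [ 0.5822 -0.0418]
foot cols [110 110 111 107 109 109 108  94  81  86  88  86  86  89] [137 136 137 137 133 138 136 129 129 153 170 166 165 164]
```

```bash
python3 -m jog '{"offset":[[-0.12,0,0],[0,0,0],[0,0,0]],"rotation":[[0,0,0],[0,0,0],[0,0,0]],"claw":[3.5,3.5,3.5]}'; python3 look.py w4.png
```

```text
clock: 5.75
ee_pos: [0.5364, -0.0438, 0.0239]
tool_rot: [-0.001, 0.711, 0.703, 0.003]
ft_force: [-0.5, 8.5, 14.4]
finger_gap: 0.039
grasp_force: 62.0
[ 0.5364 -0.0438  0.0239] 0.03900000628840763
top near slope px -0.0242 mid row 310.99 | world yaw 0.0128 pt [ 0.5414 -0.0547]
plate far slope px -0.0122 mid row 219.50 | world yaw -0.0011 pt [ 0.5412 -0.0298]
foot top far slope px -0.0071 mid row 205.49 | world yaw -0.0065 pt [ 0.5464 -0.0218]
cross L slope px -0.0115 mid row 235.17 | world yaw -0.0018 pt [ 0.4915 -0.042 ] R slope px 0.0154 mid row 233.23 | world yaw -0.0303 pt [ 0.5883 -0.0422]
foot cols [110 108 107 107 110 111 108  93  84  85  88  86  88  86] [133 134 136 137 140 138 136 129 122 145 168 166 165 168]
```

```bash
python3 -m jog '{"offset":[[-0.05,0,-0.18],[0,0,0],[0,0,0]],"rotation":[[0,0,0],[0,0,0],[0,0,0]],"claw":[3.5,3.5,3.5]}'; python3 look.py w5.png
```

```text
clock: 6.1
ee_pos: [0.5342, -0.047, 0.024]
tool_rot: [-0.001, 0.712, 0.702, -0.001]
ft_force: [-3.3, 0.7, 7.5]
finger_gap: 0.039
grasp_force: 61.4
[ 0.5342 -0.047   0.024 ] 0.03897481285115525
top near slope px -0.0242 mid row 311.01 | world yaw 0.0140 pt [ 0.5389 -0.0578]
plate far slope px -0.0151 mid row 220.03 | world yaw 0.0015 pt [ 0.5353 -0.0334]
foot top far slope px -0.0461 mid row 205.84 | world yaw 0.0333 pt [ 0.5449 -0.0254]
cross L slope px 0.0032 mid row 233.35 | world yaw -0.0176 pt [ 0.4936 -0.0442] R slope px -0.0044 mid row 231.50 | world yaw -0.0097 pt [ 0.5798 -0.0443]
foot cols [103 105 107 106 109 108 108  96  83  85  83  87  87  86] [134 135 134 136 137 137 136 133 129 147 162 163 163 164]
```

```bash
cat > rel.py <<'E'
from edge import *
import sys
if len(sys.argv)>2: g=cv2.cvtColor(cv2.imread("pics/"+sys.argv[1]),cv2.COLOR_BGR2GRAY); s=sense()
else: s=sense(); im=capture("wrist")[:,:,::-1]; cv2.imwrite("pics/"+sys.argv[1],im); g=cv2.cvtColor(im,cv2.COLOR_BGR2GRAY)
c=cam("wrist",s); y0=float(s['ee_pos'][1])
# expected station from the prior, then refine in view
sx,sy=(.5364,-.0430) if y0>-.09 else (.5377,-.1431)
pl=proj(c,[[sx-.036,sy-.0005,.01],[sx+.036,sy+.0005,.01]]).round().astype(int); 
A=fit(np.vstack([hline(g,c,range(max(0,p[0]-18),p[0]+19),p[1],h=8) for p in pl]))
rows=range(*sorted(int(proj(c,[[sx,sy+t,.01]])[0,1]) for t in(.03,.065)))
V=fit(vline(g,c,rows,int(proj(c,[[sx-.0006,sy+.05,.01]])[0,0].round()),h=9)); a=meet(V,A)
print('tool',s['ee_pos'].round(4),'force',s['ft_force'].round(1)); print('station',a.round(4),'cross yaw %.4f path yaw %.4f'%(np.arctan(A[1][1]/A[1][0]),-np.arctan(V[1][0]/V[1][1])))
print('top near',hedge(g,range(262,325),304,318,.07,c)); print('plate far',hedge(g,range(262,312),214,226,.02,c))
b=cv2.GaussianBlur(g,(3,3),0)[212].astype(int); l=240+np.abs(np.diff(b[240:252])).argmax()+.5; r=312+np.abs(np.diff(b[312:326])).argmax()+.5
print('foot sides',onto(c,[(l,212),(r,212)],.02).round(4)[:,:2].tolist())
E
python3 rel.py w5.png old
```

```text
tool [ 0.5342 -0.047   0.024 ] force [-3.9  1.2  6.5]
station [ 0.5363 -0.0429] cross yaw 0.0116 path yaw 0.0091
top near slope px -0.0242 mid row 311.01 | world yaw 0.0140 pt [ 0.5389 -0.0577]
plate far slope px -0.0151 mid row 220.03 | world yaw 0.0015 pt [ 0.5354 -0.0334]
foot sides [[0.5137, -0.0284], [0.5543, -0.0289]]
```

```bash
python3 -m jog '{"offset":[[0.13,0.11,0],[0.13,0.11,0],[0,0,0],[0,0,0]],"rotation":[[0,0,0],[0,0,0],[0,0,0],[0,0,0]],"claw":[3.5,3.5,3.5,3.5]}'; python3 rel.py w6.png
```

```text
clock: 6.55
ee_pos: [0.5343, -0.0466, 0.0241]
tool_rot: [-0.001, 0.712, 0.702, -0.004]
ft_force: [-8.6, -6.0, 13.6]
finger_gap: 0.039
grasp_force: 62.6
tool [ 0.5343 -0.0466  0.0241] force [-8.6 -6.  13.6]
station [ 0.5358 -0.043 ] cross yaw 0.0100 path yaw 0.0019
top near slope px -0.0258 mid row 311.01 | world yaw 0.0171 pt [ 0.5388 -0.0573]
plate far slope px -0.0147 mid row 220.50 | world yaw 0.0012 pt [ 0.5368 -0.0332]
foot sides [[0.5139, -0.028], [0.5544, -0.0286]]
```

```bash
python3 -m jog '{"offset":[[0,0,-0.2],[0,0,0],[0,0,0]],"rotation":[[0,0,0],[0,0,0],[0,0,0]],"claw":[3.5,3.5,3.5]}'; python3 rel.py w7.png
```

```text
clock: 6.9
ee_pos: [0.5378, -0.0444, 0.0257]
tool_rot: [-0.0, 0.712, 0.702, -0.0]
ft_force: [-0.0, -0.6, -1.2]
finger_gap: 0.0388
grasp_force: 60.5
tool [ 0.5378 -0.0444  0.0257] force [-0.  -0.6 -1.2]
station [ 0.5358 -0.0429] cross yaw 0.0124 path yaw -0.0004
top near slope px -0.0240 mid row 311.00 | world yaw 0.0127 pt [ 0.5454 -0.0563]
plate far slope px -0.0146 mid row 220.04 | world yaw 0.0005 pt [ 0.5417 -0.0314]
foot sides [[0.5171, -0.0263], [0.558, -0.0269]]
```

```bash
python3 -m jog '{"offset":[[0.01,-0.15,0],[0,0,0],[0,0,0.08],[0,0,0.06],[0,0,0]],"rotation":[[0,0,0],[0,0,0],[0,0,0],[0,0,0],[0,0,0]],"claw":[3.5,3.5,3.5,3.5,3.5]}'; python3 rel.py w8.png
```

```text
clock: 7.45
ee_pos: [0.5367, -0.0443, 0.0248]
tool_rot: [-0.0, 0.712, 0.702, -0.0]
ft_force: [-0.7, -0.6, -2.3]
finger_gap: 0.0389
grasp_force: 60.5
tool [ 0.5367 -0.0443  0.0248] force [-0.7 -0.6 -2.3]
station [ 0.5358 -0.043 ] cross yaw 0.0119 path yaw -0.0004
top near slope px -0.0230 mid row 311.01 | world yaw 0.0111 pt [ 0.541  -0.0555]
plate far slope px -0.0184 mid row 220.05 | world yaw 0.0043 pt [ 0.5416 -0.0309]
foot sides [[0.5162, -0.0259], [0.5569, -0.0265]]
```

```bash
python3 -m jog '{"offset":[[0,-0.04,0],[0,0,0.09],[0,0,0],[0,0,0],[0,0,0],[0,0,0],[0,0,0]],"rotation":[[0,0,0],[0,0,0],[0,0,0],[0,0,0],[0,0,0],[0,0,0],[0,0,0]],"claw":[3.5,3.5,3.5,8.5,8.5,8.5,8.5]}'
python3 -m jog '{"offset":[[0,0,-1],[0,0,-3],[0,0,-4],[0,0,-4],[0,0,-3],[0,0,0],[0,0,0]],"rotation":[[0,0,0],[0,0,0],[0,0,0],[0,0,0],[0,0,0],[0,0,0],[0,0,0]],"claw":[8.5,8.5,8.5,8.5,8.5,8.5,8.5]}'
python3 - <<'E'
from h import *
s=sense(); im=capture("wrist")[:,:,::-1]; cv2.imwrite("pics/w9.png",im); np.save("w9.npy",np.r_[s['ee_pos'],s['tool_rot']])
c=cam("wrist",s)
print(s['ee_pos'],proj(c,[[.5364,-.043,.01],[.5378,-.143,.01],[.5364,-.043,.07]]))
E
```

```text
clock: 8.2
ee_pos: [0.5366, -0.0443, 0.0241]
tool_rot: [0.0, 0.712, 0.702, 0.0]
ft_force: [-0.3, -0.2, -0.6]
finger_gap: 0.085
grasp_force: 0.0
clock: 8.9
ee_pos: [0.5371, -0.0444, 0.1752]
tool_rot: [0.001, 0.712, 0.702, 0.001]
ft_force: [-0.3, -0.8, -0.5]
finger_gap: 0.085
grasp_force: 0.0
[ 0.53705101 -0.04437636  0.17519692] [[281.98590497 183.46574816]
 [284.712916   271.14664738]
 [281.77946661 197.45412897]]
```

View pics/w9.png

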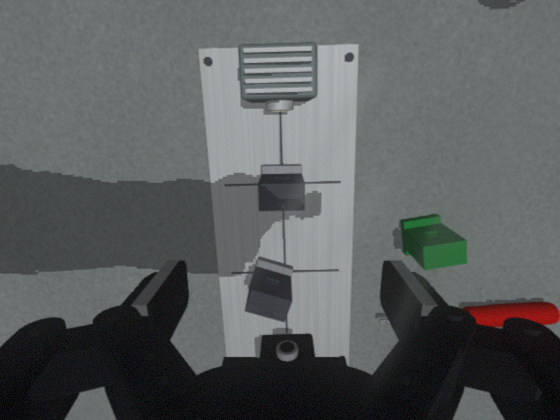

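The view shows block 1 standing on the upper cross line, with its top face around (282,193). Block 2's top is at (268,300), still turned. Checking block 1 numerically.

Run:
```python
from edge import *
w=np.load("w9.npy"); c=cam("wrist",dict(ee_pos=w[:3],tool_rot=w[3:])); g=cv2.cvtColor(cv2.imread("pics/w9.png"),cv2.COLOR_BGR2GRAY)
V=fit(vline(g,c,[*range(114,155),*range(222,255)],282,h=6)); A=fit(hline(g,c,[*range(228,254),*range(310,338)],183)); B=fit(hline(g,c,[*range(236,250),*range(298,336)],271,h=5))
a,b=meet(V,A),meet(V,B); print('st',a,b,np.linalg.norm(a-b),[np.arctan(L[1][1]/L[1][0]).round(4) for L in(A,B)],-np.arctan(V[1][0]/V[1][1]))
print('top near',hedge(g,range(264,302),205,215,.07,c)); print('plate far foot',hedge(g,range(266,298),169,178,.02,c))
print('foot top far',hedge(g,range(266,298),161,168,.02,c))
bl=cv2.GaussianBlur(g,(3,3),0).astype(int)
for v,z in((168,.02),(170,.02),(195,.07),(202,.07)):
    l=250+np.abs(np.diff(bl[v,250:275])).argmax()+.5; r=292+np.abs(np.diff(bl[v,292:315])).argmax()+.5
    print(v,l,r,onto(c,[(l,v),(r,v)],z)[:,:2].round(4).tolist(),onto(c,[((l+r)/2,v)],z)[0,:2].round(4))
```

```text
st [ 0.53623134 -0.04266919] [ 0.5375722  -0.14297882] 0.10031859 [np.float32(0.0139), np.float32(0.0131)] 0.013366536
top near slope px -0.0059 mid row 210.41 | world yaw -0.0096 pt [ 0.5372 -0.0546]
plate far foot slope px -0.0192 mid row 173.43 | world yaw 0.0039 pt [ 0.5359 -0.0306]
foot top far slope px -0.0355 mid row 164.19 | world yaw 0.0203 pt [ 0.5338 -0.0215]
168 259.5 301.5 [[0.5144, -0.025], [0.5561, -0.0256]] [ 0.5352 -0.0253]
170 259.5 302.5 [[0.5143, -0.027], [0.5571, -0.0277]] [ 0.5357 -0.0273]
195 257.5 304.5 [[0.5156, -0.0405], [0.5559, -0.0411]] [ 0.5358 -0.0408]
202 258.5 304.5 [[0.5162, -0.0467], [0.5559, -0.0473]] [ 0.5361 -0.047 ]
```

Block 1 is within 0.5 mm. Now block 2.

```bash
python3 -m jog '{"offset":[[-3.5,-0.46,2],[-3.5,-0.46,2],[-3.46,-0.45,2],[0,0,4],[0,0,3],[0,0,1.5],[0,0,0.3],[0,0,0]],"rotation":[[0,0,0],[0,0,0],[0,0,0],[0,0,0.147],[0,0,0.147],[0,0,0],[0,0,0],[0,0,0]],"claw":[8.5,8.5,8.5,8.5,8.5,8.5,8.5,8.5]}'
python3 -m jog '{"offset":[[0,0,0],[0,0,0],[0,0,0],[0,0,0],[0,0,0],[0,0,0]],"rotation":[[0,0,0],[0,0,0],[0,0,0],[0,0,0],[0,0,0],[0,0,0]],"claw":[3.5,3.5,3.5,3.5,3.5,3.5]}'; python3 -c "
from h import *
s=sense();Rw=rot(s['tool_rot']);print(s['ee_pos'],np.arctan2(Rw[1,0],Rw[0,0])-np.pi/2)"
```

```text
clock: 9.75
ee_pos: [0.5199, -0.1483, 0.0248]
tool_rot: [-0.001, 0.807, 0.59, -0.001]
ft_force: [-1.2, -0.7, 0.3]
finger_gap: 0.0849
grasp_force: 0.0
clock: 10.35
ee_pos: [0.5219, -0.1488, 0.0272]
tool_rot: [0.001, 0.807, 0.59, 0.001]
ft_force: [-1.7, 1.2, 5.8]
finger_gap: 0.0386
grasp_force: 60.1
[ 0.5219018  -0.14879314  0.02720739] -0.30786574479953144
```

```bash
python3 -m jog '{"offset":[[0,0,-0.25],[0.35,0.45,0],[0.35,0.45,0],[0.33,0.43,0],[0,0,0],[0,0,0],[0,0,0],[0,0,0]],"rotation":[[0,0,0],[0,0,0],[0,0,0],[0,0,0],[0,0,-0.107],[0,0,-0.107],[0,0,-0.107],[0,0,0]],"claw":[3.5,3.5,3.5,3.5,3.5,3.5,3.5,3.5]}'; python3 -m jog '{"offset":[[0,0,0],[0,0,0]],"rotation":[[0,0,0],[0,0,0]],"claw":[3.5,3.5]}'
python3 - <<'E'
from h import *
s=sense();Rw=rot(s['tool_rot']);print(s['ee_pos'],np.arctan2(Rw[1,0],Rw[0,0])-np.pi/2)
im=capture("wrist")[:,:,::-1]; cv2.imwrite("pics/x1.png",im); np.save("x1.npy",np.r_[s['ee_pos'],s['tool_rot']])
E
```

```text
clock: 11.15
ee_pos: [0.5373, -0.1427, 0.0282]
tool_rot: [-0.0, 0.702, 0.712, -0.0]
ft_force: [0.6, 0.0, -1.9]
finger_gap: 0.0386
grasp_force: 60.4
clock: 11.35
ee_pos: [0.5372, -0.1428, 0.0284]
tool_rot: [-0.0, 0.703, 0.711, -0.0]
ft_force: [-0.1, -0.7, -1.4]
finger_gap: 0.0392
grasp_force: 60.4
[ 0.5371638  -0.14283624  0.02838552] 0.011381315424330074
```

View pics/x1.png

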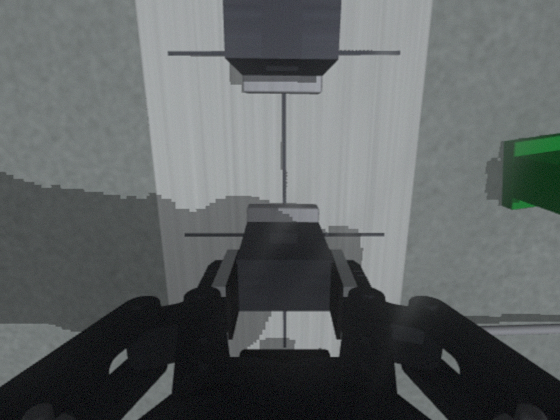

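Block 2 is on the lower cross line (row 235), with the path at column 284; its foot edge is at row 205 and its top face at rows 258–310. Block 1 at the top is centred on its line.

```bash
cat > m2.py <<'E'
from edge import *
import sys
w=np.load(sys.argv[1]+".npy"); dz=float(sys.argv[2]); c=cam("wrist",dict(ee_pos=w[:3],tool_rot=w[3:])); g=cv2.cvtColor(cv2.imread(f"pics/{sys.argv[1]}.png"),cv2.COLOR_BGR2GRAY)
V=fit(vline(g,c,range(100,192),284,h=7)); A=fit(hline(g,c,[*range(188,230),*range(338,382)],235,h=6)); a=meet(V,A)
print('station',a,np.arctan(A[1][1]/A[1][0]),-np.arctan(V[1][0]/V[1][1]))
for n,cc,r0,r1,z,o in(('top near',range(262,325),303,318,.07,.012),('plate far',range(262,312),214,228,.02,-.012),('foot far',range(255,312),202,209,.02,-.02)): print(n,hedge(g,cc,r0,r1,z+dz,c),'add',o)
bl=cv2.GaussianBlur(g,(3,3),0).astype(int)
for v,z in((212,.02),(216,.02)):
    l=238+np.abs(np.diff(bl[v,238:254])).argmax()+.5; r=310+np.abs(np.diff(bl[v,310:328])).argmax()+.5
    print(v,l,r,onto(c,[((l+r)/2,v)],z+dz)[0,:2].round(4))
E
python3 m2.py x1 .001
```

```text
station [ 0.5380043  -0.14286745] 0.012481409 0.014486865
top near slope px -0.0000 mid row 310.58 | world yaw 0.0102 pt [ 0.5412 -0.1555] add 0.012
plate far slope px 0.0024 mid row 221.48 | world yaw 0.0079 pt [ 0.538  -0.1311] add -0.012
foot far slope px 0.0437 mid row 204.90 | world yaw -0.0348 pt [ 0.5423 -0.1212] add -0.02
212 245.5 319.5 [ 0.5371 -0.1255]
216 246.5 318.5 [ 0.5371 -0.1279]
```

```bash
python3 -m jog '{"offset":[[0.04,0.06,0],[0,0,0.06],[0,0,0.05],[0,0,0],[0,0,0],[0,0,0],[0,0,0],[0,0,0]],"rotation":[[0,0,-0.004],[0,0,0],[0,0,0],[0,0,0],[0,0,0],[0,0,0],[0,0,0],[0,0,0]],"claw":[3.5,3.5,3.5,3.5,8.5,8.5,8.5,8.5]}'
python3 -m jog '{"offset":[[0,0,-1],[0,0,-3],[0,0,-4],[0,0,-4],[0,0,-3],[3,0,0],[5,0,0],[0,0,0]],"rotation":[[0,0,0],[0,0,0],[0,0,0],[0,0,0],[0,0,0],[0,0,0],[0,0,0],[0,0,0]],"claw":[8.5,8.5,8.5,8.5,8.5,8.5,8.5,8.5]}'
python3 - <<'E'
from h import *
s=sense(); im=capture("wrist")[:,:,::-1]; cv2.imwrite("pics/w10.png",im); np.save("w10.npy",np.r_[s['ee_pos'],s['tool_rot']])
print(s['ee_pos']); c=cam("wrist",s)
print(proj(c,[[.5362,-.0427,.01],[.5376,-.1429,.01],[.5362,-.0427,.07],[.5376,-.1429,.07]]))
g=cv2.cvtColor(im,cv2.COLOR_BGR2GRAY)
def ex(x,y,z): return proj(c,[[x,y,z]])[0]
for sx,sy in((.5362,-.0427),(.5376,-.1429)):
    for dx,dy,z in((-.02,-.012,.07),(.02,-.012,.07),(-.02,.012,.07),(.02,.012,.07)): print(ex(sx+dx-.013*dy,sy+dy+.013*dx,z).round(1),end=' ')
    print()
E
```

```text
clock: 12.2
ee_pos: [0.5378, -0.1426, 0.0275]
tool_rot: [0.0, 0.701, 0.713, 0.0]
ft_force: [-0.3, 0.0, -0.3]
finger_gap: 0.0853
grasp_force: 0.0
clock: 13.0
ee_pos: [0.5362, -0.0582, 0.1786]
tool_rot: [-0.0, 0.699, 0.715, 0.001]
ft_force: [0.7, -0.8, -1.0]
finger_gap: 0.085
grasp_force: 0.0
[ 0.53623265 -0.05815081  0.17864288]
[[283.09667212 169.74659549]
 [282.5231058  258.83526273]
 [283.03718897 180.77966209]
 [282.36117325 285.62258845]]
[259.9 194.2] [306.  194.6] [259.6 166.7] [306.7 167. ] 
[261.3 296.8] [303.3 297.1] [261.  273.9] [303.9 274.2]
```

View pics/w10.png

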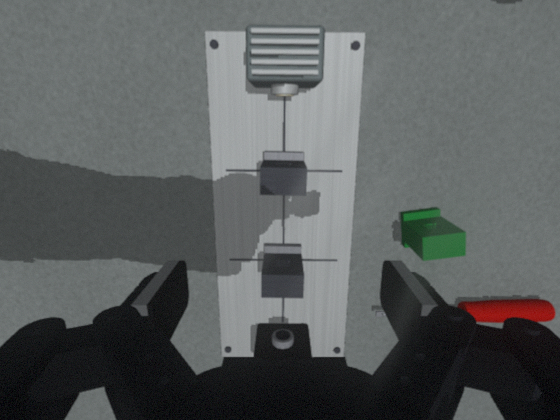

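Both blocks stand square on their cross lines: their top near edges match the expected (260–306,194) and (261–303,297). Now over to the cell.

```bash
python3 -m jog '{"offset":[[4.5,0,0],[4.5,0,0],[4.5,0,0],[4.5,0,0],[4.5,0,0],[4.5,0,0],[4.5,0,0],[4.5,0,0]],"rotation":[[0,0,0],[0,0,0],[0,0,0],[0,0,0],[0,0,0],[0,0,0],[0,0,0],[0,0,0]],"claw":[8.5,8.5,8.5,8.5,8.5,8.5,8.5,8.5]}'
python3 -m jog '{"offset":[[4.5,0.3,0],[0,0,0],[0,0,0],[0,0,0],[0,0,0]],"rotation":[[0,0,0],[0,0,-0.1],[0,0,-0.1],[0,0,0],[0,0,0]],"claw":[8.5,8.5,8.5,8.5,8.5]}'
python3 - <<'E'
from h import *
s=sense(); im=capture("wrist")[:,:,::-1]; cv2.imwrite("pics/c1.png",im); np.save("c1.npy",np.r_[s['ee_pos'],s['tool_rot']])
c=cam("wrist",s); p=proj(c,[[.53,.317,.02]])[0]; print(s['ee_pos'],s['tool_rot'],p); p=p.astype(int)
y0,x0=max(0,p[1]-80),max(0,p[0]-100); cr=im[y0:y0+150,x0:x0+200]; print('crop origin',x0,y0)
cv2.imwrite("pics/c1c.png",cv2.resize(cr,None,fx=4,fy=4,interpolation=cv2.INTER_CUBIC))
E
```

```text
clock: 13.85
ee_pos: [0.5306, 0.2983, 0.1779]
tool_rot: [0.0, 0.701, 0.713, 0.0]
ft_force: [1.2, 0.2, 0.4]
finger_gap: 0.0851
grasp_force: 0.0
clock: 14.35
ee_pos: [0.5328, 0.3417, 0.1775]
tool_rot: [0.0, 0.628, 0.779, -0.0]
ft_force: [0.4, 0.1, -0.6]
finger_gap: 0.085
grasp_force: 0.0
[0.53283624 0.34173206 0.17754901] [ 1.13391744e-04  6.27637980e-01  7.78505329e-01 -7.31764989e-05] [275.32130168 208.38423856]
crop origin 175 128
```

View pics/c1c.png

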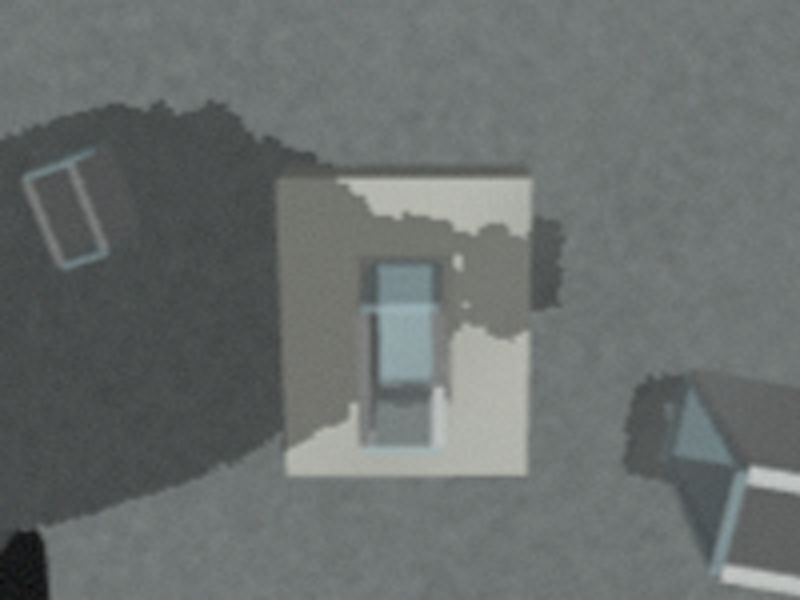

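Candidates: small cell (left, crop (65,210)), mid-sized cell standing in the stand pocket (402,380) and large one (760,480). I choose the middle one. Its top rim corners are about (362,308),(442,308),(446,450),(362,450), and the blue windows are at the image-top and image-bottom ends.

Run:
```python
from h import *
w=np.load("c1.npy"); c=cam("wrist",dict(ee_pos=w[:3],tool_rot=w[3:])); o=np.array([175,128])
Rw=rot(w[3:]); print('tool yaw-90',np.arctan2(Rw[1,0],Rw[0,0])-np.pi/2)
def q(k,z,n):
    P=onto(c,np.array(k)/4+o-.4,z); d=P[1]-P[0]+P[2]-P[3]; e=P[0]-P[3]+P[1]-P[2]
    print(n,P.mean(0).round(4),[np.linalg.norm(P[i]-P[i-1]).round(4) for i in(1,2,3,0)],'yawx',np.arctan2(d[1],d[0]).round(4),'yawy',(np.arctan2(e[1],e[0])-np.pi/2).round(4)); return P
q([(277,176),(532,178),(527,475),(287,475)],.02,'stand')
P=q([(361,307),(443,307),(446,451),(361,451)],.06,'cell top')
T=lambda X:(Rw.T@(X-w[:3]))
print('cell in tool',T(P.mean(0)).round(4))
print('large cell base corner in tool',T(onto(c,np.array([[680,460]])/4+o,0.)[0]).round(4),'top corner z.08',T(onto(c,np.array([[715,575]])/4+o,.08)[0]).round(4))
```

```text
tool yaw-90 0.21376542372854979
stand [0.5312 0.3151 0.02  ] [np.float64(0.0639), np.float64(0.0801), np.float64(0.0642), np.float64(0.0806)] yawx 0.2088 yawy 0.2142
cell top [0.5314 0.315  0.06  ] [np.float64(0.0185), np.float64(0.0348), np.float64(0.0198), np.float64(0.0348)] yawx 0.2127 yawy 0.2155
cell in tool [-0.0258 -0.0071  0.1176]
large cell base corner in tool [-0.0701  0.07    0.1776] top corner z.08 [-0.0654  0.0632  0.0976]
```

```bash
python3 -m jog '{"offset":[[-2.58,-0.7,0],[0,0,4],[0,0,4],[0,0,3],[0,0,2],[0,0,1.3],[0,0,0.45],[0,0,0]],"rotation":[[0,0,0],[0,0,0],[0,0,0],[0,0,0],[0,0,0],[0,0,0],[0,0,0],[0,0,0]],"claw":[6,6,6,6,6,6,6,6]}'
python3 -m jog '{"offset":[[0,0,0]],"rotation":[[0,0,0]],"claw":[6]}'; python3 -c "
from h import *
s=sense();Rw=rot(s['tool_rot']);print(s['ee_pos'],np.arctan2(Rw[1,0],Rw[0,0])-np.pi/2, Rw.T@(np.array([.5313,.315,.06])-s['ee_pos']))"
```

```text
clock: 15.2
ee_pos: [0.5313, 0.3156, 0.03]
tool_rot: [-0.0, 0.627, 0.779, -0.0]
ft_force: [-0.7, -0.6, 0.6]
finger_gap: 0.0597
grasp_force: 0.0
clock: 15.3
ee_pos: [0.5321, 0.3162, 0.0312]
tool_rot: [0.0, 0.627, 0.779, 0.001]
ft_force: [-0.3, 0.2, 0.1]
finger_gap: 0.0598
grasp_force: 0.0
[0.53209743 0.31621    0.03118264] 0.21658093444037907 [-0.00099265 -0.00098468 -0.02881987]
```

```bash
python3 -m jog '{"offset":[[-0.1,-0.1,0],[0,0,0],[0,0,0],[0,0,0],[0,0,0],[0,0,0],[0,0,0]],"rotation":[[0,0,0],[0,0,0],[0,0,0],[0,0,0],[0,0,0],[0,0,0],[0,0,0]],"claw":[6,1.5,1.5,1.5,1.5,1.5,1.5]}'; python3 -c "
from h import *
s=sense();Rw=rot(s['tool_rot']);print(s['ee_pos'],np.arctan2(Rw[1,0],Rw[0,0])-np.pi/2, Rw.T@(np.array([.5313,.315,.06])-s['ee_pos']))"
```

```text
clock: 16.0
ee_pos: [0.5306, 0.3148, 0.0305]
tool_rot: [0.0, 0.626, 0.78, 0.0]
ft_force: [-1.3, -0.9, 6.1]
finger_gap: 0.0176
grasp_force: 59.0
[0.53060364 0.31476612 0.03053489] 0.217006800556645 [ 8.63634450e-05  7.50059343e-04 -2.94645926e-02]
```

```bash
python3 -m jog '{"offset":[[0,0,-0.5],[0,0,-1],[0,0,-3],[0,0,-4],[0,0,-4],[0,0,-2.5],[0,0,0],[0,0,0]],"rotation":[[0,0,0],[0,0,0],[0,0,0],[0,0,0],[0,0,0],[0,0,0],[0,0,0.102],[0,0,0.102]],"claw":[1.5,1.5,1.5,1.5,1.5,1.5,1.5,1.5]}'
python3 -m jog '{"offset":[[0,0,0],[-2.7,0.12,0],[-4,0,0],[-4,0,0],[-4,0,0],[-4,0,0],[-4,0,0],[-4,0,0]],"rotation":[[0,0,0],[0,0,0],[0,0,0],[0,0,0],[0,0,0],[0,0,0],[0,0,0],[0,0,0]],"claw":[1.5,1.5,1.5,1.5,1.5,1.5,1.5,1.5]}'
python3 -m jog '{"offset":[[-4,0,0],[-4,0,0],[-4,0,0],[-2,0,0],[0,0,0],[0,0,0],[0,0,0]],"rotation":[[0,0,0],[0,0,0],[0,0,0],[0,0,0],[0,0,0],[0,0,0],[0,0,0]],"claw":[1.5,1.5,1.5,1.5,1.5,1.5,1.5]}'
python3 -c "
from h import *
s=sense();Rw=rot(s['tool_rot']);print(s['ee_pos'],Rw.round(4),np.arctan2(Rw[1,0],Rw[0,0])-np.pi/2)
cv2.imwrite('pics/d1.png',capture('wrist')[:,:,::-1])"
```

```text
clock: 16.8
ee_pos: [0.5312, 0.3151, 0.1821]
tool_rot: [0.0, 0.704, 0.71, 0.001]
ft_force: [-0.9, 0.2, -0.9]
finger_gap: 0.018
grasp_force: 58.8
clock: 17.6
ee_pos: [0.5347, 0.0461, 0.1801]
tool_rot: [-0.0, 0.701, 0.713, -0.0]
ft_force: [-0.6, 0.8, -0.5]
finger_gap: 0.0175
grasp_force: 58.8
clock: 18.3
ee_pos: [0.5367, -0.0914, 0.1799]
tool_rot: [-0.0, 0.702, 0.712, 0.0]
ft_force: [-0.1, 0.2, 0.4]
finger_gap: 0.0178
grasp_force: 58.8
[ 0.53673372 -0.09142748  0.17988204] [[-1.490e-02  9.999e-01 -3.000e-04]
 [ 9.999e-01  1.490e-02  5.000e-04]
 [ 5.000e-04 -2.000e-04 -1.000e+00]] 0.014860003313123649
```

```bash
python3 -m jog '{"offset":[[-0.14,0.04,2],[0,0,4],[0,0,3],[0,0,2],[0,0,1.5],[0,0,1],[0,0,0.45],[0,0,0]],"rotation":[[0,0,0],[0,0,0],[0,0,0],[0,0,0],[0,0,0],[0,0,0],[0,0,0],[0,0,0]],"claw":[1.5,1.5,1.5,1.5,1.5,1.5,1.5,1.5]}'
python3 -m jog '{"offset":[[0,0,0],[0,0,0],[0,0,0]],"rotation":[[0,0,0],[0,0,0],[0,0,0]],"claw":[1.5,1.5,1.5]}'
python3 - <<'E'
from edge import *
s=sense();Rw=rot(s['tool_rot']);print(s['ee_pos'],np.arctan2(Rw[1,0],Rw[0,0])-np.pi/2,Rw[:,2])
im=capture('wrist'); cv2.imwrite('pics/d2.png',im[:,:,::-1]); c=cam('wrist',s)
for nm,z in(('top',-.0295),('bottom',.0205)):
    for x,y in((.018,-.01),(.018,.01),(-.018,-.01),(-.018,.01)): print(nm,x,y,proj(c,[Rw@np.array([x,y,z])+s['ee_pos']])[0].round(1))
d1=cv2.imread('pics/d1.png'); 
for n,i in(('d1',d1),('d2',im[:,:,::-1])):
    u=284; print(n,[tuple(int(t) for t in i[v,u]) for v in range(190,350,4)])
E
```

```text
clock: 19.15
ee_pos: [0.5372, -0.0933, 0.0402]
tool_rot: [-0.0, 0.702, 0.712, -0.0]
ft_force: [0.7, 1.0, -0.4]
finger_gap: 0.0176
grasp_force: 58.8
clock: 19.45
ee_pos: [0.5378, -0.0939, 0.0411]
tool_rot: [0.001, 0.703, 0.712, 0.0]
ft_force: [0.3, 1.0, -0.5]
finger_gap: 0.0176
grasp_force: 58.8
[ 0.5378459  -0.09390517  0.04111334] 0.012912893580427909 [ 1.26013222e-03 -1.77098981e-04 -9.99999190e-01]
top 0.018 -0.01 [259.7 233.9]
top 0.018 0.01 [304.2 233.9]
top -0.018 -0.01 [261.3 304.6]
top -0.018 0.01 [303.  304.5]
bottom 0.018 -0.01 [265.6 204.7]
bottom 0.018 0.01 [299.2 204.6]
bottom -0.018 -0.01 [266.6 260.1]
bottom -0.018 0.01 [298.5 260.1]
d1 [(72, 70, 67), (75, 71, 68), (79, 75, 71), (77, 74, 71), (97, 96, 87), (147, 144, 124), (147, 142, 124), (154, 149, 132), (155, 149, 132), (144, 140, 121), (144, 139, 122), (177, 172, 148), (161, 153, 133), (167, 160, 137), (170, 162, 142), (165, 159, 139), (167, 158, 138), (141, 133, 116), (87, 83, 75), (100, 96, 86), (96, 89, 82), (95, 92, 83), (96, 90, 81), (97, 91, 85), (97, 93, 82), (84, 81, 74), (81, 78, 68), (64, 62, 54), (118, 112, 95), (25, 27, 19), (40, 35, 33), (134, 130, 128), (139, 132, 130), (15, 12, 14), (15, 6, 10), (20, 23, 22), (26, 20, 24), (25, 22, 24), (22, 20, 25), (21, 17, 22)]
d2 [(153, 151, 146), (155, 154, 150), (151, 150, 147), (103, 103, 100), (104, 99, 93), (145, 137, 121), (144, 139, 123), (145, 141, 121), (144, 137, 122), (143, 140, 122), (139, 135, 118), (177, 172, 150), (169, 166, 145), (170, 165, 144), (168, 163, 145), (168, 162, 143), (170, 164, 145), (141, 134, 119), (102, 99, 93), (97, 94, 86), (88, 83, 75), (90, 86, 77), (94, 90, 81), (94, 90, 82), (90, 88, 80), (73, 68, 62), (74, 68, 61), (71, 67, 60), (124, 117, 102), (41, 36, 38), (41, 37, 31), (46, 38, 33), (38, 36, 35), (35, 31, 27), (34, 32, 31), (31, 25, 26), (30, 24, 26), (40, 32, 32), (45, 40, 38), (34, 34, 29)]
```

```bash
python3 -m jog '{"offset":[[0.08,-0.06,0.05],[0,0,0],[0,0,0],[0,0,0],[0,0,0]],"rotation":[[0,0,0],[0,0,0],[0,0,0],[0,0,0],[0,0,0]],"claw":[1.5,1.5,1.5,1.5,1.5]}'
python3 - <<'E'
from edge import *
for _ in range(3):
    s=sense();Rw=rot(s['tool_rot']);print(s['ee_pos'],np.arctan2(Rw[1,0],Rw[0,0])-np.pi/2,s['ft_force']); im=capture('wrist')
cv2.imwrite('pics/d3.png',im[:,:,::-1]); c=cam('wrist',s); g=cv2.cvtColor(im,cv2.COLOR_RGB2GRAY)
p=proj(c,[[.5362-.045,-.0433,.01],[.5362+.045,-.0421,.01]]).round().astype(int); print(p)
A=fit(np.vstack([hline(g,c,range(q[0]-20,q[0]+21),q[1],h=7) for q in p])); print('cross line1 at x=.5362 y=',(A[0][1]+(.5362-A[0][0])*A[1][1]/A[1][0]))
print('expected corner px b1 near top',proj(c,[[.5162,-.055,.07],[.5562,-.0545,.07]]).round(1).tolist())
E
```

```text
clock: 20.0
ee_pos: [0.5366, -0.093, 0.0399]
tool_rot: [-0.0, 0.702, 0.712, -0.0]
ft_force: [-0.1, 0.7, -0.2]
finger_gap: 0.0175
grasp_force: 58.8
[ 0.53663699 -0.09299285  0.03987463] 0.01299154180388351 [-0.1005452   0.66114467 -0.22376804]
[ 0.53664088 -0.0929906   0.03988379] 0.012961426325637015 [ 0.27368277 -0.74115369 -0.50816455]
[ 0.53662853 -0.09300109  0.03986664] 0.012932464283700762 [ 1.13187956 -0.70337009 -0.82363851]
[[207 148]
 [358 148]]
cross line1 at x=.5362 y= -0.042555135
expected corner px b1 near top [[235.5, 190.2], [328.5, 190.1]]
```

```bash
python3 -c "
from station import *
print(hand_in())"
```

```text
the job is handed in; nothing more can be done
None
```

The job is handed in: both blocks were checked square on their cross lines to within about 1 mm. The cell is gripped on its frosted faces and held upright at the mid-beam point, also within about 1 mm, at about 20 s on the clock.

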